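Weigh two tins by feel and load the full one in the rail

TASK

Two identical closed tins stand on the worktop; one is full and the other nearly empty. Lift the tin on the robot's left clear of the worktop by a few centimetres, set it back down upright, then lift the right one the same way, and feel which is heavier. Stand the heavier tin upright in the loading rail, lengthways, and slide it gently (pushing with no more than about 10 N) against the adjustable stop until the stop's small pin is pushed in, let go, and leave the lighter tin standing on the worktop and the other things undisturbed.

Things in the scene. Friction and masses are not known exactly. Their poses are not given: they have to be found in the camera images.
- tin_left: closed flat-sided plain grey metal tin with a fixed lid, 76 mm long (x) x 54 wide (y) x 50 high; origin: centre of its underside, z up. Full (0.35 to 0.5 kg in all) or nearly empty (0.1 to 0.14 kg): the two look alike. Contents may shift 2 mm inside. Grip it across the 54 mm. This is the tin on the robot's left (larger y).
- tin_right: closed flat-sided plain grey metal tin with a fixed lid, 76 mm long (x) x 54 wide (y) x 50 high; origin: centre of its underside, z up. Full (0.35 to 0.5 kg in all) or nearly empty (0.1 to 0.14 kg): the two look alike. Contents may shift 2 mm inside. Grip it across the 54 mm. This is the tin on the robot's right (smaller y).
- rail: aluminium channel fixed to the worktop between the tins, along its x. Floor 220 x 74 mm, 4 mm thick; side walls 6 mm thick, top 16 mm above the worktop, 58 mm clear between them from x = -80 to 110 mm; flared mouth x = -105 to -80. Open on top and at the front (-x). Origin: centre of its underside; x along the channel away from the robot, towards the stop; z up
- end_bracket: end plate of the rail, 10 x 74 mm, 34 mm high, fixed across the channel's far end at x = 111 to 121 mm in its own frame, which always coincides with the rail's frame (same origin and axes). It carries the adjustable stop on a screw rod; pressing on it or on the stop must stay below 20 N
- pin (a joint): steel pin, 10 mm diameter, 22 mm above the worktop, sticking 8 mm out (to the rail's -x) of the stop: 0 = out, 0.008 m = flush. Spring under 0.4 N; the full tin's own friction keeps it in. The stop is a dark block clamped in the channel, 18 x 54 mm, top at 37 mm (knob to 48). Its near face lies at rail x = 50 to 90 mm, not reported: find it by feel or sight
- loupe: black round loupe, 35 mm diameter, 32 mm high, a bystander, origin at the centre of its underside
- screw_jar: small round jar with black ribbed lid, 50 mm diameter, 34 mm high, a bystander, origin at the centre of its underside
- lens_clock: small round dial gauge lying flat, 61 x 43 x 13 mm, a bystander, origin at the centre of its underside
There are look-alikes about, which are no part of the job. What is shaped like the tin_right but blue, orange or red is not meant.

How it is judged:
By the outcome, as a careful person would: the job done as asked, in the order asked, and still so for the second after the job is handed in, with the robot touching nothing.
It also fails if it takes over 72 s, if anything falls off the work surface, if the arm or the gripper's body presses on something with over 40 N, if the wrist force passes 120 N, or if a joint passes its speed limit or range.

ROBOT

A 7-joint arm with a two-finger parallel gripper is mounted at the origin on a cart in front of the work surface, level with it; the furniture and walls round the work are solid. World frame = base frame: x ahead of the robot, y to its left, z up, the work surface at z = 0. Lengths are in mm, angles in rad, forces in N, time in s.
With the tool pointing down it reaches from about 425 to 925 mm from the base axis. Payload 6.8 kg.
Tool frame: the origin (TCP) lies at the very end of the fingers, on their centre line; the grasp point (between the pads) lies 19 mm behind it; z points along the fingers, y is the line along which they close (so a half turn about z gives the same grasp; the last joint's range is limited). The gripper opens to 85 mm and grips with 20 to 120 N. Pads are 22 mm wide; open, the fingers measure 114 mm over their backs; the gripper's body (76 mm by 85 mm) begins 54 mm behind the grasp point. The pads swing forward as they close: fully open they stand 13 mm farther back than shut.
Start: joints at [1.125, 0.477, 0.022, 1.555, -0.011, 1.109, -0.083], TCP at [223.713, -636.867, 231.308] pointing down, gripper open.
Joint ranges: [-2.96, 2.96], [-0.34, 2.1], [-1.41, 1.46], [0.24, 2.44], [-1.37, 4.51], [0.17, 1.92], [-2.96, 2.96]. Speed limits (rad/s): [2.39, 2.39, 3.14, 3.14, 3.14, 3.14, 3.14].

INTERFACE

Orientations are given as a unit quaternion [w, x, y, z].
In Python, from bench import bot gives the robot as it stands. The module is installed in compiled form; this text tells all that it offers.
- The arm moves only by the tool step_arm, never from a script. Its argument "increments" is a list of rows, each a list of 7 numbers: the turn, a rotation vector about the world's x, y, z in rad, then the shift along the world's x, y, z in m, then the finger opening in m, from 0 to 0.0854. A call has exactly 5 rows; each row is the pose to reach, as a shift and turn from the pose commanded when the call began; what a row does not reach only later rows make up. A row lasts 1/12 s, in which the tool goes at most 41.7 mm and 7.16 degrees, less where a joint would pass 70% of its speed; a pose out of reach is approached as far as the arm can. A call with a gripper value outside its range is refused whole. The fingers move at their own pace and stop on an object; "newtons" is the grip in N (left out, the last holds). Time passes only in rows, so rows that repeat a pose let the fingers close, or fill a call up. It gives the time, the measured TCP pose, the force, the opening and the grip force at its end, in the units of the state.
- bot.state(): the state, without advancing time (a new reading comes with each control period).
- bot.camera(name): name is "scene" or "top"; returns the picture (480x640x3 uint8, red, green, blue); there is no depth.
- bot.camera_info(name): a dict with "camera_matrix" (3x3 intrinsics, pixels), "xyz" and "rotation" of the camera in the world. Camera axes: x right, y up, looking along -z (the intrinsics and any distortion apply to the point x, -y, -z); pixel columns grow to the right and rows downward; lengths in mm; the calibration is good to about 2 mm. A picture is of the moment at which its call begins. camera_info takes no time and is no camera call.
- bot.job_done(): hands the job in; it is judged then, once.
The state is a dict: "clock": time; "qpos": joint angles; "joint_velocities": joint speeds; "effort": joint torques, N m; "position": TCP position; "eef_rot": TCP orientation; "contact_force": force on the tool from outside, world axes, zero at the start; "torque": the same for the moment, N m; "width": opening from 0.0 (shut) to 1.0 (fully open); "finger_force": force on a finger pad.
Only numpy, scipy, OpenCV 4.12 (cv2) and the standard library are available. Lean on these libraries where they do the work, as an engineer would, in place of code of your own. Each camera call takes 0.05 s, during which the arm holds its last target. There are 200 camera calls.

## Working session

There is one attempt and no reset: what is moved stays moved. The work goes in short steps, Python scripts to look and compute and a tool call to move; the robot and the scene stay as the last step left them, time stands still between calls to the robot, and variables do not carry over. Pictures are saved under pics/ and viewed, at most 10 in all, crops included, and the job is handed in when it is done.

Besides the shell and the picture viewer there is one more tool, called as a command line: name --pt "numbers of a row" for each row, then --argument value for the rest. step_arm: Moves the arm, as the interface text tells. Its arguments: {"type":"object","properties":{"increments":{"type":"array","items":{"type":"array","items":{"type":"number"}}},"newtons":{"type":"number"}},"required":["increments"]}

```bash
mkdir -p pics; python3 - <<'E'
from bench import bot
import cv2
for n in("top","scene"):
    cv2.imwrite(f"pics/{n}0.png",bot.camera(n)[:,:,::-1]); i=bot.camera_info(n); print(n,i)
print(bot.state())
E
```

```text
top {'camera_matrix': array([[450.84430472,   0.        , 321.16486173],
       [  0.        , 450.84430472, 239.89240779],
       [  0.        ,   0.        ,   1.        ]]), 'xyz': array([ 405.5905268 ,    3.89004249, 1324.71684879]), 'rotation': array([ 0.7131117 ,  0.03305336, -0.02280523, -0.69989935])}
scene {'camera_matrix': array([[447.84952628,   0.        , 323.26785132],
       [  0.        , 447.84952628, 242.64766824],
       [  0.        ,   0.        ,   1.        ]]), 'xyz': array([-26.91124483, 606.97346223, 685.68318523]), 'rotation': array([-0.31315719, -0.16188612,  0.41224581,  0.84010645])}
{'clock': 0.1, 'qpos': array([ 1.12487977,  0.47772145,  0.02238017,  1.55633247, -0.01148551,
        1.10931291, -0.08308791]), 'joint_velocities': array([-0.00039428, -0.00234093,  0.00105455, -0.00374766,  0.00039019,
        0.00023213, -0.001096  ]), 'effort': array([ 4.28752508e-03, -5.97756994e+01,  1.61373217e+00, -2.81950450e+01,
        1.28920359e-02,  5.10897866e-03, -5.83513696e-06]), 'position': array([ 223.50304559, -636.36439233,  230.42948147]), 'eef_rot': array([-7.95117339e-04,  9.85768086e-01,  1.68108902e-01, -2.11531256e-04]), 'contact_force': array([ 0.50764807, -0.70211187,  0.34669922]), 'torque': array([-0.00033034,  0.00367503, -0.01046021]), 'finger_force': 0.0, 'width': 1.0001830372674203}
```

View pics/top0.png

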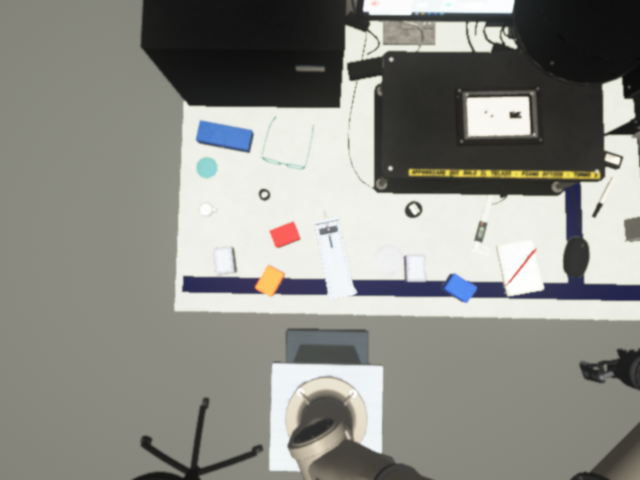

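View pics/scene0.png

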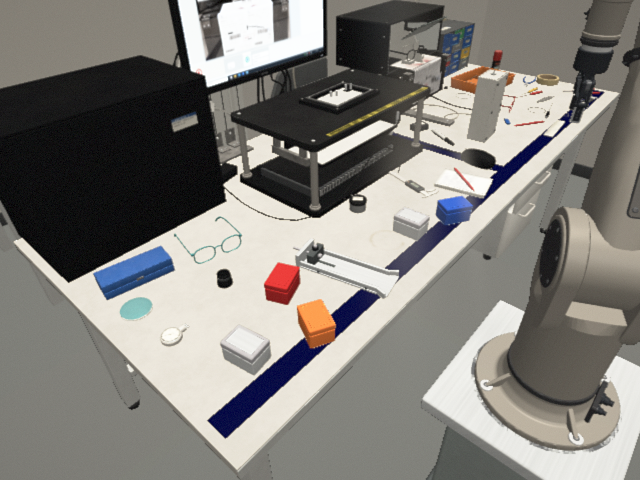

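The grey tins are at about (225,260) for the left and (414,267) for the right. The red (285,234), orange (269,281) and blue (460,288) tins are look-alikes. The rail runs from (342,297) to its stop near (328,230). I'll enlarge to confirm.

```bash
cat >h.py <<'E'
import numpy as np,cv2
from scipy.spatial.transform import Rotation as R
from bench import bot
def px2w(n,u,v,z):
    i=bot.camera_info(n);K=i["camera_matrix"];q=i["rotation"];r=R.from_quat([q[1],q[2],q[3],q[0]])
    d=r.apply([(u-K[0,2])/K[0,0],-(v-K[1,2])/K[1,1],-1]);c=i["xyz"];return (c+d*(z-c[2])/d[2]).round(1)
E
python3 - <<'E'
import cv2,numpy as np
from h import px2w
a=cv2.imread("pics/top0.png")
f=lambda x,y,w,h,s:cv2.resize(a[y:y+h,x:x+w],None,fx=s,fy=s,interpolation=cv2.INTER_CUBIC)
l=f(205,235,40,50,6);r=f(395,240,40,50,6);m=f(305,205,60,100,6)
out=np.zeros((600,780,3),np.uint8);out[:300,:240]=l;out[300:,:240]=r;out[:,250:610]=m
cv2.imwrite("pics/c1.png",out)
for p in[(225,260,50),(414,267,50),(342,297,0),(328,230,37)]:print(p,px2w("top",*p))
for p in[(246,342,50),(411,218,50)]:print(p,px2w("scene",*p))
E
```

```text
(225, 260, 50) [444.2 294.8  50. ]
(414, 267, 50) [ 434.6 -239.4   50. ]
(342, 297, 0) [344.4 -39.9   0. ]
(328, 230, 37) [536.2   4.5  37. ]
(246, 342, 50) [439.  302.3  50. ]
(411, 218, 50) [ 426.9 -229.9   50. ]
```

View pics/c1.png

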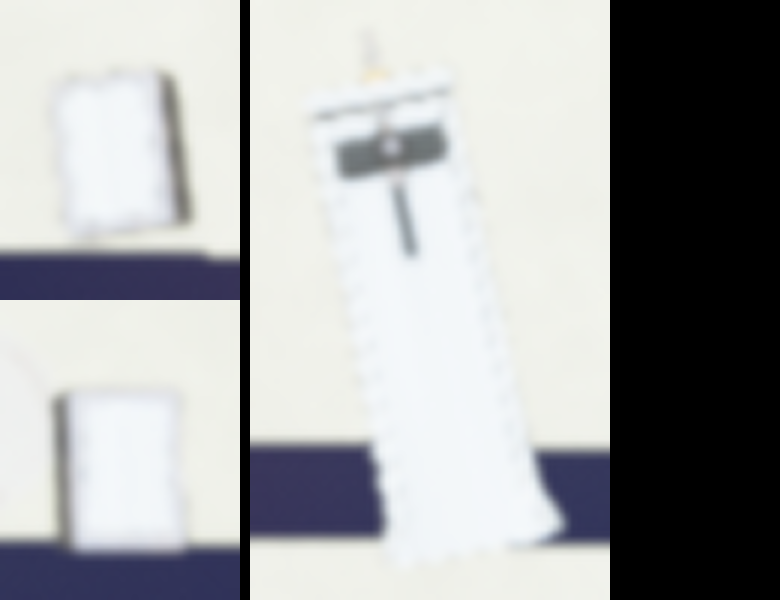

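The crop confirms both tins are plain grey/white, and shows the rail with its dark stop block at about (370,150) in the crop.

```bash
python3 - <<'E'
import cv2,numpy as np
from h import px2w
def W(cx,cy,ox,oy,z):return px2w("top",ox+(cx+.5)/6-.5,oy+(cy+.5)/6-.5,z)[:2]
def rect(name,c,ox,oy,z):
    P=np.array([W(x,y,ox,oy,z) for x,y in c]);m=P.mean(0)
    a=(P[0]+P[1]-P[2]-P[3])/2;b=(P[0]+P[3]-P[1]-P[2])/2
    print(name,P.tolist(),m,"len",np.hypot(*a),"wid",np.hypot(*b),"yaw",np.arctan2(a[1],a[0]),np.arctan2(-b[0],b[1]))
rect("L",[(55,80),(160,72),(175,225),(70,237)],205,235,50)
rect("R",[(70,92),(180,90),(186,250),(75,250)],395,240,50)
# rail walls outer z16
rect("rail",[(318-250,130),(458-250,100),(535-250,450),(380-250,480)],305,205,16)
rect("mouth/br",[(310-250,95),(450-250,70),(560-250,525),(392-250,567)],305,205,10)
rect("stop",[(335-250,148),(446-250,124),(446-250,155),(342-250,180)],305,205,37)
a=cv2.imread("pics/scene0.png")
f=lambda x,y,w,h,s:cv2.resize(a[y:y+h,x:x+w],None,fx=s,fy=s,interpolation=cv2.INTER_CUBIC)
out=np.zeros((600,800,3),np.uint8);out[:360,:720]=f(285,230,120,75,6)[:360]if 0 else f(285,235,120,60,6)
out[360:600,:280]=f(215,320,70,60,4);out[360:600,300:580]=f(380,190,70,60,4)
cv2.imwrite("pics/c2.png",out)
E
```

```text
L [[477.9, 328.2], [482.7, 278.4], [410.6, 268.8], [404.0, 318.2]] [443.8 298.4] len 73.65487085047391 wid 49.926445897940695 yaw 0.13344871490181237 0.11441743348927094
R [[468.2, -217.5], [470.1, -269.1], [395.2, -272.0], [394.2, -220.2]] [ 431.925 -244.7  ] len 74.50263418161799 wid 51.72032965865552 yaw 0.03759141663891947 0.02803907134390613
rail [[548.7, 40.0], [564.6, -27.9], [395.6, -67.7], [379.8, 6.7]] [472.175 -12.225] len 172.8583379533658 wid 72.89406697393143 yaw 0.21305296626249964 0.21918974041059408
mouth/br [[566.5, 44.4], [580.0, -23.9], [359.8, -80.5], [338.0, 0.1]] [461.075 -14.975] len 229.95244073503548 wid 76.51356088955735 yaw 0.2211924659057596 0.23277448225563502
stop [[537.9, 31.1], [550.4, -21.8], [535.5, -22.1], [522.6, 27.4]] [536.6    3.65] len 15.231874474272658 wid 52.75158765383275 yaw 0.13168385355563797 0.2431395847404793
```

View pics/c2.png

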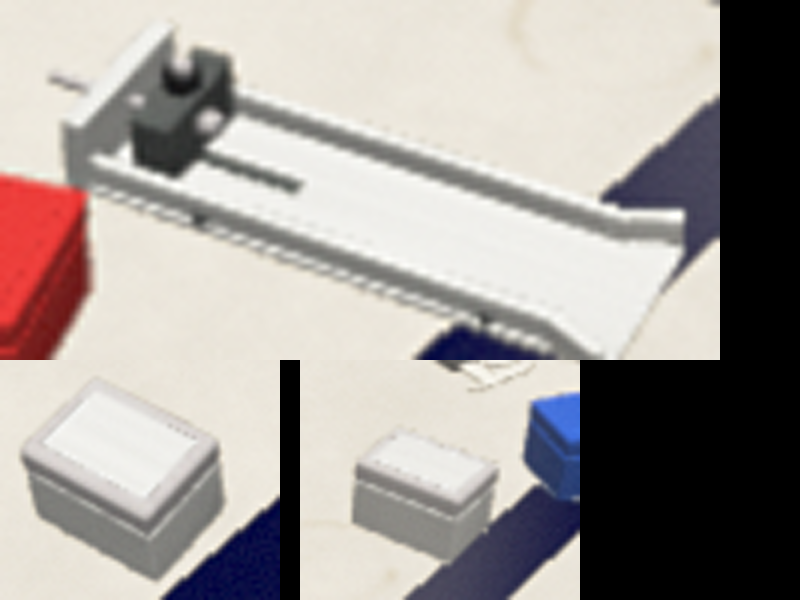

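```bash
python3 - <<'E'
import numpy as np
from h import px2w
def W(cx,cy,ox,oy,z,s):return px2w("scene",ox+(cx+.5)/s-.5,oy+(cy+.5)/s-.5,z)[:2]
for n,c,ox,oy in[("L",[(22,90),(97,18),(220,83),(153,165)],215,320),("R",[(56,108),(102,70),(198,110),(148,145)],380,190)]:
    P=np.array([W(x,y,ox,oy,50,4) for x,y in c]);print(n,P.tolist(),P.mean(0),[(np.hypot(*d).round(1),np.arctan2(d[1],d[0]).round(3)) for d in np.roll(P,-1,0)-P])
for t,z in[((90,158),16),((320,240),16),((545,320),16),((240,95),16),((430,153),16),((618,212),16),((685,212),16),((65,122),34),((165,25),34),((232,65),37),((132,118),37),((180,175),4),((301,185),4),((210,122),22)]:print(t,z,W(*t,285,235,z,6))
E
```

```text
L [[474.6, 333.2], [482.2, 282.5], [409.1, 271.7], [397.8, 322.3]] [440.925 302.425] [(np.float64(51.3), np.float64(-1.422)), (np.float64(73.9), np.float64(-2.995)), (np.float64(51.8), np.float64(1.791)), (np.float64(77.6), np.float64(0.141))]
R [[463.6, -207.0], [465.6, -262.7], [394.4, -262.4], [398.0, -209.6]] [ 430.4   -235.425] [(np.float64(55.7), np.float64(-1.535)), (np.float64(71.2), np.float64(3.137)), (np.float64(52.9), np.float64(1.503)), (np.float64(65.7), np.float64(0.04))]
(90, 158) 16 [553.3  44. ]
(320, 240) 16 [454.2  22.9]
(545, 320) 16 [364.5   3.7]
(240, 95) 16 [534.7 -23.5]
(430, 153) 16 [454.3 -44. ]
(618, 212) 16 [378.5 -62.4]
(685, 212) 16 [359.2 -78.8]
(65, 122) 34 [560.1  49.7]
(165, 25) 34 [572.6 -21.3]
(232, 65) 37 [532.  -16.1]
(132, 118) 37 [539.4  33.8]
(180, 175) 4 [529.4  18.6]
(301, 185) 4 [489.2  -7.6]
(210, 122) 22 [527.4   2.6]
```

The left tin is at about (442,300) with yaw 0.13, the right at (431,-240) with yaw 0.03, and the rail origin is near (453,-14) with yaw 0.215. The cameras disagree by about 4 mm, so I'll refine once a tin is gripped. Next I travel to a point above the left tin.

step_arm --pt "0 0 -0.04 0.023 0.028 0 0.0854" --pt "0 0 -0.08 0.046 0.056 0 0.0854" --pt "0 0 -0.12 0.069 0.084 0 0.0854" --pt "0 0 -0.16 0.092 0.112 0 0.0854" --pt "0 0 -0.208 0.115 0.14 0 0.0854"

```text
clock: 0.52
position: [339.3, -495.2, 230.9]
eef_rot: [-0.0, 0.998, 0.064, -0.0]
contact_force: [1.0, -0.6, 0.1]
width: 1.0
finger_force: 0.0
```

step_arm --pt "0 0 0 0.018 0.03 0 0.0854" --pt "0 0 0 0.036 0.06 0 0.0854" --pt "0 0 0 0.054 0.09 0 0.0854" --pt "0 0 0 0.072 0.12 0 0.0854" --pt "0 0 0 0.09 0.15 0 0.0854"

```text
clock: 0.93
position: [429.1, -345.1, 231.0]
eef_rot: [-0.0, 0.998, 0.065, -0.0]
contact_force: [0.4, -0.4, 0.1]
width: 1.0
finger_force: 0.0
```

step_arm --pt "0 0 0 0.009 0.034 0 0.0854" --pt "0 0 0 0.018 0.068 0 0.0854" --pt "0 0 0 0.027 0.102 0 0.0854" --pt "0 0 0 0.036 0.136 0 0.0854" --pt "0 0 0 0.045 0.17 0 0.0854"

```text
clock: 1.35
position: [473.6, -175.1, 231.1]
eef_rot: [-0.0, 0.998, 0.065, -0.0]
contact_force: [0.2, -0.6, -0.1]
width: 0.998
finger_force: 0.0
```

step_arm --pt "0 0 0 0 0.036 0 0.0854" --pt "0 0 0 0 0.072 0 0.0854" --pt "0 0 0 0 0.108 0 0.0854" --pt "0 0 0 0 0.144 0 0.0854" --pt "0 0 0 0 0.18 0 0.0854"

```text
clock: 1.77
position: [473.1, 4.7, 231.2]
eef_rot: [0.0, 0.998, 0.065, -0.0]
contact_force: [0.9, -0.1, 0.7]
width: 1.001
finger_force: 0.0
```

step_arm --pt "0 0 0 -0.002 0.036 0 0.0854" --pt "0 0 0 -0.004 0.072 0 0.0854" --pt "0 0 0 -0.006 0.108 0 0.0854" --pt "0 0 0 -0.008 0.144 0 0.0854" --pt "0 0 0 -0.01 0.18 0 0.0854"

```text
clock: 2.18
position: [463.1, 184.6, 231.1]
eef_rot: [0.0, 0.998, 0.065, -0.0]
contact_force: [0.5, -0.4, 0.3]
width: 1.0
finger_force: 0.0
```

step_arm --pt "0 0 0 -0.005 0.029 -0.02 0.0854" --pt "0 0 0 -0.011 0.058 -0.04 0.0854" --pt "0 0 0 -0.016 0.087 -0.06 0.0854" --pt "0 0 0 -0.021 0.116 -0.08 0.0854" --pt "0 0 0 -0.021 0.116 -0.1 0.0854"

```text
clock: 2.6
position: [440.4, 306.1, 130.8]
eef_rot: [-0.002, 0.998, 0.069, 0.0]
contact_force: [-0.0, 0.4, -0.0]
width: 0.998
finger_force: 0.0
```

step_arm --pt "0 0 0 0 0 -0.02 0.0854" --pt "0 0 0 0 0 -0.03 0.0854" --pt "0 0 0 0 0 -0.04 0.0854" --pt "0 0 0 0 0 -0.05 0.0854" --pt "0 0 0 0 0 -0.05 0.0854"

```text
clock: 3.02
position: [442.3, 298.1, 79.9]
eef_rot: [0.001, 0.998, 0.064, -0.001]
contact_force: [-0.6, -0.3, -0.3]
width: 1.003
finger_force: 0.0
```

```bash
python3 - <<'E'
import cv2
from h import bot
a=bot.camera("scene")[:,:,::-1];b=bot.camera("top")[:,:,::-1]
f=lambda a,x,y,w,h,s:cv2.resize(a[y:y+h,x:x+w],None,fx=s,fy=s,interpolation=cv2.INTER_CUBIC)
cv2.imwrite("pics/c3.png",cv2.hconcat([f(a,180,230,130,150,4),f(b,195,220,70,150,4)]))
E
```

```text
(no output)
```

View pics/c3.png

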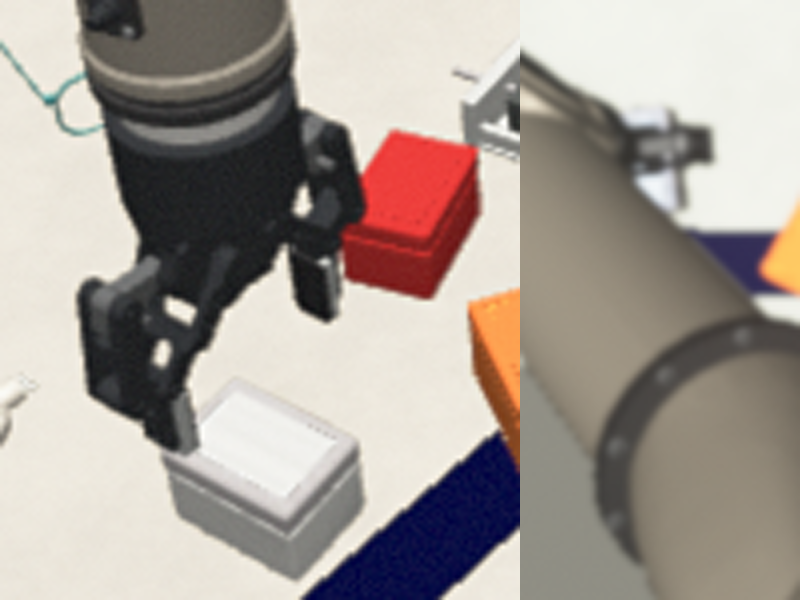

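The gripper straddles the left tin. I'll descend and close gently.

step_arm --pt "0 0 0 0 0.001 -0.02 0.0854" --pt "0 0 0 0 0.001 -0.035 0.0854" --pt "0 0 0 0 0.001 -0.048 0.0854" --pt "0 0 0 0 0.001 -0.061 0.0854" --pt "0 0 0 0 0.001 -0.061 0.0854"

```text
clock: 3.53
position: [442.1, 299.4, 19.0]
eef_rot: [0.001, 0.998, 0.065, -0.001]
contact_force: [0.3, 0.4, 0.2]
width: 0.999
finger_force: 0.0
```

step_arm --pt "0 0 0 0 0 0 0.06" --pt "0 0 0 0 0 0 0.055" --pt "0 0 0 0 0 0 0.05" --pt "0 0 0 0 0 0 0.045" --pt "0 0 0 0 0 0 0.045" --newtons 30

```text
clock: 3.95
position: [443.5, 300.8, 21.5]
eef_rot: [-0.001, 0.998, 0.065, 0.001]
contact_force: [0.0, -0.8, 6.6]
width: 0.629
finger_force: 32.2
```

step_arm --pt "0 0 0 0 0 0 0.045" --pt "0 0 0 0 0 0 0.045" --pt "0 0 0 0 0 0 0.045" --pt "0 0 0 0 0 0 0.045" --pt "0 0 0 0 0 0 0.045" --newtons 30

```text
clock: 4.37
position: [443.5, 300.7, 21.4]
eef_rot: [-0.0, 0.998, 0.065, 0.001]
contact_force: [0.4, -1.0, 6.9]
width: 0.627
finger_force: 32.2
```

step_arm --pt "0 0 0 0 0 0.01 0.045" --pt "0 0 0 0 0 0.02 0.045" --pt "0 0 0 0 0 0.03 0.045" --pt "0 0 0 0 0 0.04 0.045" --pt "0 0 0 0 0 0.05 0.045"

```text
clock: 4.78
position: [442.9, 300.2, 71.7]
eef_rot: [-0.0, 0.998, 0.065, 0.0]
contact_force: [-0.0, -0.4, -0.6]
width: 0.629
finger_force: 31.9
```

step_arm --pt "0 0 0 0 0 0 0.045" --pt "0 0 0 0 0 0 0.045" --pt "0 0 0 0 0 0 0.045" --pt "0 0 0 0 0 0 0.045" --pt "0 0 0 0 0 0 0.045"

```text
clock: 5.2
position: [442.3, 299.9, 69.7]
eef_rot: [0.0, 0.998, 0.065, -0.0]
contact_force: [-0.7, -0.5, -1.1]
width: 0.629
finger_force: 31.9
```

```bash
python3 - <<'E'
import cv2
from h import bot
a=bot.camera("scene")[:,:,::-1];b=bot.camera("top")[:,:,::-1]
f=lambda a,x,y,w,h,s:cv2.resize(a[y:y+h,x:x+w],None,fx=s,fy=s,interpolation=cv2.INTER_CUBIC)
cv2.imwrite("pics/c4.png",f(a,190,260,130,130,4))
print(bot.state())
E
```

```text
{'clock': 5.3, 'qpos': array([-0.37761654,  0.49932448, -0.41959195,  1.9972958 ,  0.30499188,
        0.70632269, -2.42706803]), 'joint_velocities': array([-6.82937074e-05, -4.08703602e-03, -1.63867308e-04, -2.14185934e-03,
       -1.42742987e-03,  7.94408846e-04,  2.10763399e-03]), 'effort': array([ 2.55229633e-02, -5.13269663e+01, -4.44281235e+00, -1.97998917e+01,
        8.92558572e-03,  6.54470787e-03, -4.33861578e-04]), 'position': array([442.4158808 , 300.00028951,  69.85104533]), 'eef_rot': array([ 2.19896664e-04,  9.97892843e-01,  6.48818836e-02, -4.07914793e-04]), 'contact_force': array([-0.72175689, -0.63456735, -1.73520602]), 'torque': array([-0.0286514 , -0.03991661, -0.01607617]), 'finger_force': 31.944512128829956, 'width': 0.626208486097282}
```

View pics/c4.png

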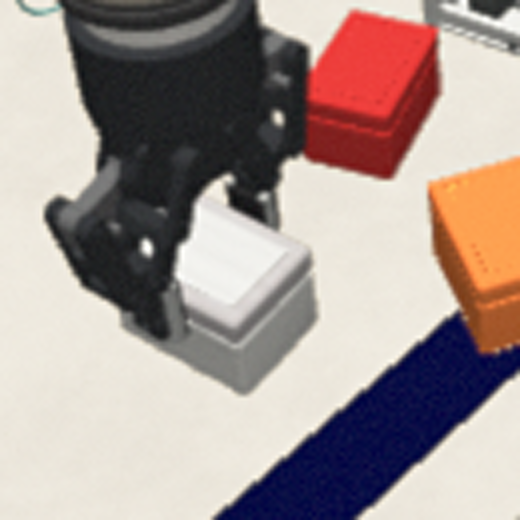

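The left tin is lifted clear. The force is about −1 to −1.7 N, which fits the light one. I'll set it back.

step_arm --pt "0 0 0 0 0 -0.014 0.045" --pt "0 0 0 0 0 -0.028 0.045" --pt "0 0 0 0 0 -0.038 0.045" --pt "0 0 0 0 0 -0.045 0.045" --pt "0 0 0 0 0 -0.0485 0.045"

```text
clock: 5.72
position: [442.1, 299.7, 21.1]
eef_rot: [0.001, 0.998, 0.065, -0.001]
contact_force: [-10.4, -9.2, 38.0]
width: 0.626
finger_force: 35.1
```

step_arm --pt "0 0 0 0 0 0 0.045" --pt "0 0 0 0 0 0 0.045" --pt "0 0 0 0 0 0 0.045" --pt "0 0 0 0 0 0 0.045" --pt "0 0 0 0 0 0 0.045"

```text
clock: 6.13
position: [442.9, 300.2, 22.0]
eef_rot: [-0.0, 0.998, 0.065, 0.0]
contact_force: [0.7, -0.1, -1.4]
width: 0.625
finger_force: 31.6
```

step_arm --pt "0 0 0 0 0 -0.0004 0.045" --pt "0 0 0 0 0 -0.0008 0.045" --pt "0 0 0 0 0 -0.0012 0.045" --pt "0 0 0 0 0 -0.0016 0.045" --pt "0 0 0 0 0 -0.0016 0.045"

```text
clock: 6.55
position: [442.8, 300.2, 21.2]
eef_rot: [0.0, 0.998, 0.065, 0.0]
contact_force: [-2.4, -1.8, 10.1]
width: 0.627
finger_force: 32.7
```

Contact with the table. Next: release, rise, and travel to the right tin at about (431,−240), yaw 0.03, passing over the rail at height.

step_arm --pt "0 0 0 0 0 0 0.06" --pt "0 0 0 0 0 0.001 0.075" --pt "0 0 0 0 0 0.001 0.0854" --pt "0 0 0 0 0 0.001 0.0854" --pt "0 0 0 0 0 0.001 0.0854"

```text
clock: 6.97
position: [442.7, 300.1, 21.1]
eef_rot: [-0.0, 0.998, 0.065, -0.0]
contact_force: [0.5, -1.2, 0.1]
width: 1.001
finger_force: 0.0
```

step_arm --pt "0 0 0 0 0 0.01 0.0854" --pt "0 0 0 0 0 0.04 0.0854" --pt "0 0 0 0 0 0.075 0.0854" --pt "0 0 0 0 0 0.11 0.0854" --pt "0 0 0 0 0 0.14 0.0854"

```text
clock: 7.38
position: [442.6, 300.4, 164.0]
eef_rot: [-0.0, 0.998, 0.065, 0.0]
contact_force: [0.4, 0.1, -0.3]
width: 1.001
finger_force: 0.0
```

step_arm --pt "0 0 0 0.006 -0.036 0 0.0854" --pt "0 0 0 0.012 -0.072 0 0.0854" --pt "0 0 0 0.018 -0.108 0 0.0854" --pt "0 0 0 0.024 -0.144 0 0.0854" --pt "0 0 0 0.03 -0.18 0 0.0854"

```text
clock: 7.8
position: [472.7, 118.6, 162.1]
eef_rot: [-0.0, 0.998, 0.065, 0.0]
contact_force: [0.9, 0.1, -0.4]
width: 1.003
finger_force: 0.0
```

step_arm --pt "0 0 -0.02 0 -0.037 0 0.0854" --pt "0 0 -0.04 0 -0.074 0 0.0854" --pt "0 0 -0.06 0 -0.111 0 0.0854" --pt "0 0 -0.08 0 -0.148 0 0.0854" --pt "0 0 -0.1 0 -0.185 0 0.0854"

```text
clock: 8.22
position: [472.4, -66.5, 162.1]
eef_rot: [0.0, 1.0, 0.015, 0.0]
contact_force: [1.3, 0.3, 0.1]
width: 0.997
finger_force: 0.0
```

step_arm --pt "0 0 0 -0.01 -0.04 0 0.0854" --pt "0 0 0 -0.02 -0.08 0 0.0854" --pt "0 0 0 -0.03 -0.12 0 0.0854" --pt "0 0 0 -0.04 -0.15 0 0.0854" --pt "0 0 0 -0.042 -0.175 0 0.0854"

```text
clock: 8.63
position: [428.4, -242.8, 161.8]
eef_rot: [0.0, 1.0, 0.013, -0.0]
contact_force: [0.3, -0.5, -0.4]
width: 0.999
finger_force: 0.0
```

step_arm --pt "0 0 0 0 0 -0.02 0.0854" --pt "0 0 0 0 0 -0.04 0.0854" --pt "0 0 0 0 0 -0.06 0.0854" --pt "0 0 0 0 0 -0.08 0.0854" --pt "0 0 0 0 0 -0.08 0.0854"

```text
clock: 9.05
position: [428.5, -238.8, 78.8]
eef_rot: [-0.001, 1.0, 0.015, -0.002]
contact_force: [-0.6, 0.6, -1.2]
width: 1.0
finger_force: 0.0
```

```bash
python3 - <<'E'
import cv2
from h import bot
a=bot.camera("scene")[:,:,::-1]
f=lambda a,x,y,w,h,s:cv2.resize(a[y:y+h,x:x+w],None,fx=s,fy=s,interpolation=cv2.INTER_CUBIC)
cv2.imwrite("pics/c5.png",cv2.hconcat([f(a,360,130,100,130,4),f(a,210,310,80,130,4)]))
s=bot.state();print(s["position"],s["eef_rot"])
E
```

```text
[ 429.45507751 -239.15271918   80.35317027] [-9.16190452e-04  9.99885407e-01  1.50288348e-02 -1.57055946e-03]
```

View pics/c5.png

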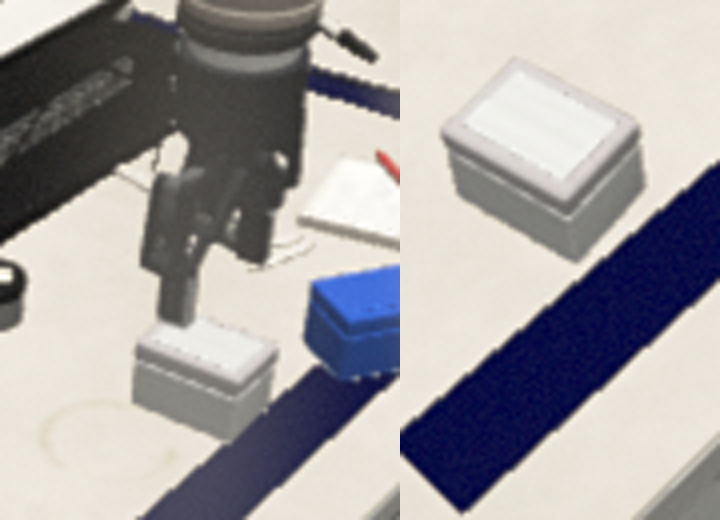

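step_arm --pt "0 0 0 0.001 0 -0.018 0.0854" --pt "0 0 0 0.002 0 -0.034 0.0854" --pt "0 0 0 0.002 0 -0.047 0.0854" --pt "0 0 0 0.002 0 -0.059 0.0854" --pt "0 0 0 0.002 0 -0.059 0.0854"

```text
clock: 9.52
position: [432.5, -239.6, 22.0]
eef_rot: [-0.0, 1.0, 0.015, -0.001]
contact_force: [0.2, 0.1, -0.6]
width: 1.003
finger_force: 0.0
```

step_arm --pt "0 0 0 0 0 0 0.06" --pt "0 0 0 0 0 0 0.055" --pt "0 0 0 0 0 0 0.05" --pt "0 0 0 0 0 0 0.045" --pt "0 0 0 0 0 0 0.045" --newtons 45

```text
clock: 9.93
position: [434.0, -241.0, 24.0]
eef_rot: [0.001, 1.0, 0.015, 0.001]
contact_force: [-0.8, -0.1, 7.2]
width: 0.623
finger_force: 47.0
```

step_arm --pt "0 0 0 0 0 0.01 0.045" --pt "0 0 0 0 0 0.02 0.045" --pt "0 0 0 0 0 0.03 0.045" --pt "0 0 0 0 0 0.04 0.045" --pt "0 0 0 0 0 0.05 0.045"

```text
clock: 10.35
position: [432.7, -239.8, 73.6]
eef_rot: [0.0, 1.0, 0.015, 0.0]
contact_force: [0.1, -0.4, -5.0]
width: 0.623
finger_force: 49.7
```

step_arm --pt "0 0 0 0 0 0 0.045" --pt "0 0 0 0 0 0 0.045" --pt "0 0 0 0 0 0 0.045" --pt "0 0 0 0 0 0 0.045" --pt "0 0 0 0 0 0 0.045"

```text
clock: 10.77
position: [432.3, -239.6, 71.6]
eef_rot: [-0.0, 1.0, 0.015, -0.001]
contact_force: [-0.0, -0.1, -4.7]
width: 0.626
finger_force: 50.0
```

The right tin weighs about 4.7 N against about 1.3 N for the left, so the right one is heavier. I'll carry it above the rail, with its centre at rail x≈0.

step_arm --pt "0 0 0.02 0.001 0.01 0.02 0.045" --pt "0 0 0.045 0.003 0.03 0.035 0.045" --pt "0 0 0.07 0.005 0.06 0.04 0.045" --pt "0 0 0.1 0.008 0.09 0.04 0.045" --pt "0 0 0.12 0.011 0.12 0.04 0.045"

```text
clock: 11.18
position: [443.7, -118.9, 112.4]
eef_rot: [0.0, 0.997, 0.075, 0.0]
contact_force: [0.7, 0.4, -3.8]
width: 0.623
finger_force: 50.1
```

step_arm --pt "0 0 0.02 0.003 0.03 0 0.045" --pt "0 0 0.04 0.005 0.06 0 0.045" --pt "0 0 0.065 0.008 0.085 0 0.045" --pt "0 0 0.065 0.01 0.1 0 0.045" --pt "0 0 0.065 0.01 0.105 0 0.045"

```text
clock: 11.6
position: [454.0, -11.6, 112.0]
eef_rot: [-0.001, 0.994, 0.109, 0.0]
contact_force: [0.7, -0.9, -4.8]
width: 0.62
finger_force: 49.9
```

step_arm --pt "0 0 0 0 0 -0.015 0.045" --pt "0 0 0 0 0 -0.03 0.045" --pt "0 0 0 0 0 -0.045 0.045" --pt "0 0 0 0 0 -0.058 0.045" --pt "0 0 0 0 0 -0.062 0.045"

```text
clock: 12.02
position: [452.2, -15.9, 48.3]
eef_rot: [0.0, 0.994, 0.107, -0.002]
contact_force: [0.0, 1.0, -3.8]
width: 0.62
finger_force: 49.8
```

step_arm --pt "0 0 0 0 0 0 0.045" --pt "0 0 0 0 0 0 0.045" --pt "0 0 0 0 0 0 0.045" --pt "0 0 0 0 0 0 0.045" --pt "0 0 0 0 0 0 0.045"

```text
clock: 12.43
position: [454.2, -14.9, 50.9]
eef_rot: [0.0, 0.994, 0.107, 0.001]
contact_force: [0.1, 1.0, -4.0]
width: 0.625
finger_force: 49.8
```

```bash
python3 - <<'E'
import cv2
from h import bot
a=bot.camera("scene")[:,:,::-1];b=bot.camera("top")[:,:,::-1]
f=lambda a,x,y,w,h,s:cv2.resize(a[y:y+h,x:x+w],None,fx=s,fy=s,interpolation=cv2.INTER_CUBIC)
cv2.imwrite("pics/c6.png",cv2.hconcat([f(a,285,185,125,120,5),f(b,300,200,35,120,5)]))
s=bot.state();print(s["position"],s["eef_rot"],s["contact_force"])
E
```

```text
[454.03066014 -14.90601087  50.65221027] [7.83467832e-05 9.94243442e-01 1.07143656e-01 4.56685366e-04] [ 0.47226446  0.45245663 -4.49974728]
```

View pics/c6.png

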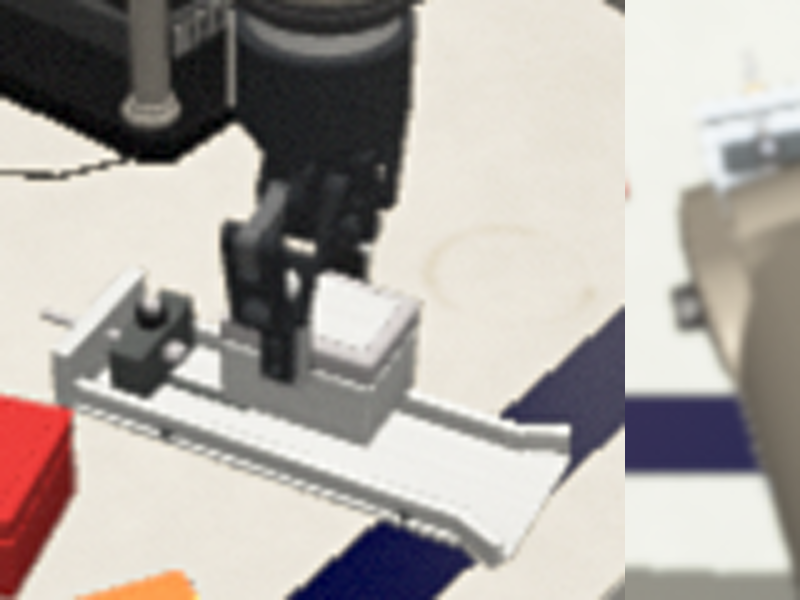

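The picture shows the tin held over the channel and roughly parallel to it, with its near bottom corner at crop (368,443). I'll do a quick relative check of the tin against the walls.

```bash
python3 - <<'E'
import numpy as np,cv2
from h import px2w
W=lambda cx,cy,z:px2w("scene",285+(cx+.5)/5-.5,185+(cy+.5)/5-.5,z)[:2]
c,s=np.cos(.215),np.sin(.215)
tin=lambda p:(lambda d:(round(c*d[0]+s*d[1],1),round(-s*d[0]+c*d[1],1)))(np.array(p)-[454,-14.9])
print("tin corner z27",tin(W(368,443,26.8)),"other",tin(W(222,400,26.8)))
for p in[(222,318),(363,370),(421,300)]:print("lid?",tin(W(*p,76.8)))
for p in[(78,385),(200,430),(300,465),(440,515)]:print("near wall outer z16",tin(W(*p,16)))
for p in[(420,392),(470,410),(515,432)]:print("far wall inner top",tin(W(*p,16)))
E
```

```text
tin corner z27 (np.float64(-34.8), np.float64(22.4)) other (np.float64(36.4), np.float64(27.0))
lid? (np.float64(34.5), np.float64(29.7))
lid? (np.float64(-35.7), np.float64(33.1))
lid? (np.float64(-37.3), np.float64(-23.1))
near wall outer z16 (np.float64(107.0), np.float64(37.8))
near wall outer z16 (np.float64(41.3), np.float64(39.1))
near wall outer z16 (np.float64(-9.5), np.float64(38.9))
near wall outer z16 (np.float64(-77.7), np.float64(39.2))
far wall inner top (np.float64(-35.7), np.float64(-32.4))
far wall inner top (np.float64(-61.3), np.float64(-31.4))
far wall inner top (np.float64(-85.4), np.float64(-26.9))
```

The tin is centred within measuring error and parallel, so I lower slowly by feel.

step_arm --pt "0 0 0 0 0 -0.003 0.045" --pt "0 0 0 0 0 -0.006 0.045" --pt "0 0 0 0 0 -0.008 0.045" --pt "0 0 0 0 0 -0.0095 0.045" --pt "0 0 0 0 0 -0.0095 0.045"

```text
clock: 12.95
position: [453.4, -14.8, 40.2]
eef_rot: [-0.0, 0.994, 0.107, -0.0]
contact_force: [0.5, -0.5, -4.2]
width: 0.619
finger_force: 50.0
```

step_arm --pt "0 0 0 0 0 -0.0005 0.045" --pt "0 0 0 0 0 -0.001 0.045" --pt "0 0 0 0 0 -0.0015 0.045" --pt "0 0 0 0 0 -0.002 0.045" --pt "0 0 0 0 0 -0.0025 0.045"

```text
clock: 13.37
position: [453.8, -14.9, 38.2]
eef_rot: [0.0, 0.994, 0.107, 0.0]
contact_force: [-0.4, -0.6, -3.4]
width: 0.624
finger_force: 50.0
```

step_arm --pt "0 0 0 0 0 -0.0005 0.045" --pt "0 0 0 0 0 -0.001 0.045" --pt "0 0 0 0 0 -0.0015 0.045" --pt "0 0 0 0 0 -0.0015 0.045" --pt "0 0 0 0 0 -0.0015 0.045"

```text
clock: 13.78
position: [453.7, -14.9, 36.7]
eef_rot: [0.0, 0.994, 0.107, -0.0]
contact_force: [0.0, -0.2, -5.2]
width: 0.624
finger_force: 50.0
```

step_arm --pt "0 0 0 0 0 -0.001 0.045" --pt "0 0 0 0 0 -0.002 0.045" --pt "0 0 0 0 0 -0.003 0.045" --pt "0 0 0 0 0 -0.004 0.045" --pt "0 0 0 0 0 -0.0045 0.045"

```text
clock: 14.2
position: [453.6, -14.9, 32.0]
eef_rot: [0.0, 0.994, 0.107, -0.0]
contact_force: [-0.1, 0.0, -4.3]
width: 0.62
finger_force: 50.0
```

step_arm --pt "0 0 0 0 0 -0.0005 0.045" --pt "0 0 0 0 0 -0.001 0.045" --pt "0 0 0 0 0 -0.0015 0.045" --pt "0 0 0 0 0 -0.002 0.045" --pt "0 0 0 0 0 -0.002 0.045"

```text
clock: 14.62
position: [453.7, -14.9, 30.1]
eef_rot: [0.0, 0.994, 0.107, -0.0]
contact_force: [0.5, 0.1, -4.2]
width: 0.621
finger_force: 50.0
```

step_arm --pt "0 0 0 0 0 -0.0003 0.045" --pt "0 0 0 0 0 -0.0006 0.045" --pt "0 0 0 0 0 -0.001 0.045" --pt "0 0 0 0 0 -0.001 0.045" --pt "0 0 0 0 0 -0.001 0.045"

```text
clock: 15.03
position: [453.7, -14.9, 29.2]
eef_rot: [0.0, 0.994, 0.107, -0.0]
contact_force: [-0.0, -0.0, -3.7]
width: 0.621
finger_force: 50.0
```

step_arm --pt "0 0 0 0 0 -0.0003 0.045" --pt "0 0 0 0 0 -0.0006 0.045" --pt "0 0 0 0 0 -0.0009 0.045" --pt "0 0 0 0 0 -0.0012 0.045" --pt "0 0 0 0 0 -0.0012 0.045"

```text
clock: 15.45
position: [453.7, -14.9, 28.1]
eef_rot: [0.0, 0.994, 0.107, -0.0]
contact_force: [-0.3, -0.5, -2.5]
width: 0.619
finger_force: 50.2
```

step_arm --pt "0 0 0 0 0 -0.0002 0.045" --pt "0 0 0 0 0 -0.0004 0.045" --pt "0 0 0 0 0 -0.0006 0.045" --pt "0 0 0 0 0 -0.0006 0.045" --pt "0 0 0 0 0 -0.0006 0.045"

```text
clock: 15.87
position: [453.6, -14.9, 28.0]
eef_rot: [0.0, 0.994, 0.107, -0.0]
contact_force: [-3.9, 0.5, 8.6]
width: 0.621
finger_force: 51.6
```

The tin is standing on the channel floor at TCP z 28.0, matching the expected 27.9. I'll unload it slightly and slide along the rail.

step_arm --pt "0 0 0 0 0 0.0003 0.045" --pt "0 0 0 0.002 0.0004 0.0006 0.045" --pt "0 0 0 0.004 0.0009 0.0006 0.045" --pt "0 0 0 0.006 0.0013 0.0006 0.045" --pt "0 0 0 0.007 0.0015 0.0006 0.045"

```text
clock: 16.28
position: [460.8, -13.4, 28.1]
eef_rot: [0.0, 0.994, 0.107, -0.0]
contact_force: [-4.0, -0.7, 7.0]
width: 0.624
finger_force: 51.2
```

step_arm --pt "0 0 0 0.0025 0.0005 0 0.045" --pt "0 0 0 0.005 0.0011 0 0.045" --pt "0 0 0 0.0075 0.0016 0 0.045" --pt "0 0 0 0.0095 0.0021 0 0.045" --pt "0 0 0 0.0105 0.0023 0 0.045"

```text
clock: 16.7
position: [471.3, -11.1, 28.0]
eef_rot: [0.0, 0.994, 0.107, -0.0]
contact_force: [-4.8, 0.2, 6.3]
width: 0.626
finger_force: 51.2
```

```bash
python3 - <<'E'
import cv2
from h import bot
a=bot.camera("scene")[:,:,::-1];b=bot.camera("top")[:,:,::-1]
f=lambda a,x,y,w,h,s:cv2.resize(a[y:y+h,x:x+w],None,fx=s,fy=s,interpolation=cv2.INTER_CUBIC)
cv2.imwrite("pics/c7.png",f(a,285,205,110,90,7))
s=bot.state();print(s["position"],s["eef_rot"],s["contact_force"])
E
```

```text
[471.41289829 -11.10837051  28.04691776] [ 6.64270668e-05  9.94245842e-01  1.07122357e-01 -4.91110250e-05] [-4.21864254 -0.73193225  4.4815527 ]
```

View pics/c7.png

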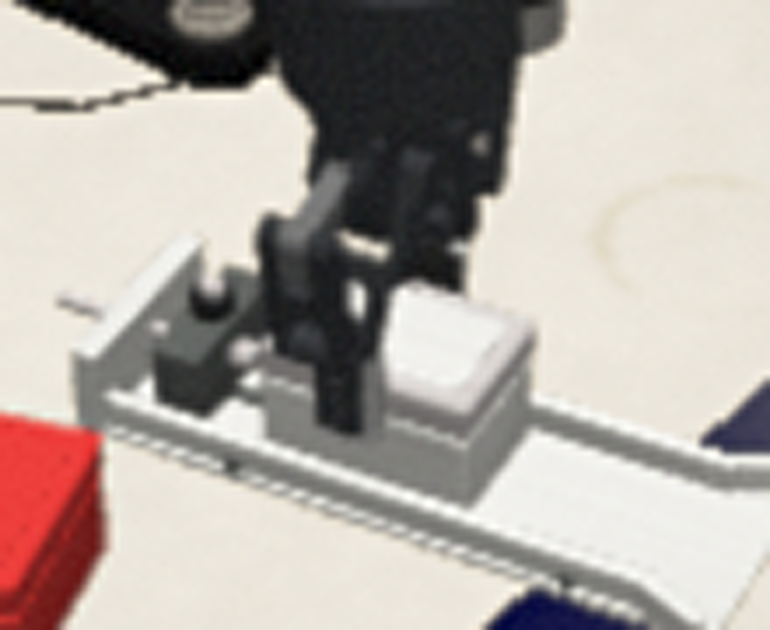

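The tin sits upright in the channel, with roughly 15–20 mm still to go to the stop face. I'll reduce the downward load and continue slowly.

step_arm --pt "0 0 0 0.001 0.0002 0.0003 0.045" --pt "0 0 0 0.0025 0.0005 0.0004 0.045" --pt "0 0 0 0.004 0.0009 0.0004 0.045" --pt "0 0 0 0.0055 0.0012 0.0004 0.045" --pt "0 0 0 0.007 0.0015 0.0004 0.045"

```text
clock: 17.22
position: [478.6, -9.4, 28.2]
eef_rot: [-0.0, 0.994, 0.107, 0.0]
contact_force: [-0.3, 0.2, -5.3]
width: 0.621
finger_force: 50.0
```

step_arm --pt "0 0 0 0.0006 0.0001 0 0.045" --pt "0 0 0 0.0012 0.0003 0 0.045" --pt "0 0 0 0.0018 0.0004 0 0.045" --pt "0 0 0 0.0024 0.0005 0 0.045" --pt "0 0 0 0.003 0.0006 0 0.045"

```text
clock: 17.63
position: [481.2, -9.0, 28.4]
eef_rot: [0.0, 0.994, 0.107, -0.0]
contact_force: [-0.2, -0.4, -4.5]
width: 0.623
finger_force: 50.0
```

step_arm --pt "0 0 0 0.0005 0.0001 0 0.045" --pt "0 0 0 0.001 0.0002 0 0.045" --pt "0 0 0 0.0015 0.0003 0 0.045" --pt "0 0 0 0.002 0.0004 0 0.045" --pt "0 0 0 0.002 0.0004 0 0.045"

```text
clock: 18.05
position: [483.4, -8.5, 28.4]
eef_rot: [-0.0, 0.994, 0.107, 0.0]
contact_force: [-0.2, 0.4, -4.8]
width: 0.619
finger_force: 50.0
```

step_arm --pt "0 0 0 0.0004 0.0001 0 0.045" --pt "0 0 0 0.0008 0.0002 0 0.045" --pt "0 0 0 0.0012 0.0003 0 0.045" --pt "0 0 0 0.0015 0.0003 0 0.045" --pt "0 0 0 0.0015 0.0003 0 0.045"

```text
clock: 18.47
position: [484.8, -8.2, 28.4]
eef_rot: [0.0, 0.994, 0.107, 0.0]
contact_force: [-0.4, -0.8, -4.5]
width: 0.626
finger_force: 50.0
```

step_arm --pt "0 0 0 0.0004 0.0001 0 0.045" --pt "0 0 0 0.0008 0.0002 0 0.045" --pt "0 0 0 0.0012 0.0003 0 0.045" --pt "0 0 0 0.0012 0.0003 0 0.045" --pt "0 0 0 0.0012 0.0003 0 0.045"

```text
clock: 18.88
position: [485.9, -8.0, 28.4]
eef_rot: [0.0, 0.994, 0.107, -0.0]
contact_force: [-0.2, -0.0, -5.2]
width: 0.624
finger_force: 50.0
```

step_arm --pt "0 0 0 0.0003 0.0001 0 0.045" --pt "0 0 0 0.0006 0.0001 0 0.045" --pt "0 0 0 0.0008 0.0002 0 0.045" --pt "0 0 0 0.0008 0.0002 0 0.045" --pt "0 0 0 0.0008 0.0002 0 0.045"

```text
clock: 19.3
position: [486.7, -7.8, 28.4]
eef_rot: [0.0, 0.994, 0.107, 0.0]
contact_force: [0.4, -0.1, -3.7]
width: 0.623
finger_force: 50.0
```

step_arm --pt "0 0 0 0.0002 0 0 0.045" --pt "0 0 0 0.0004 0.0001 0 0.045" --pt "0 0 0 0.0006 0.0001 0 0.045" --pt "0 0 0 0.0006 0.0001 0 0.045" --pt "0 0 0 0.0006 0.0001 0 0.045"

```text
clock: 19.72
position: [487.3, -7.7, 28.4]
eef_rot: [-0.0, 0.994, 0.107, -0.0]
contact_force: [0.5, 0.6, -3.7]
width: 0.622
finger_force: 50.0
```

step_arm --pt "0 0 0 0.0002 0 0 0.045" --pt "0 0 0 0.0004 0.0001 0 0.045" --pt "0 0 0 0.0005 0.0001 0 0.045" --pt "0 0 0 0.0006 0.0001 0 0.045" --pt "0 0 0 0.0006 0.0001 0 0.045" --newtons 22

```text
clock: 20.13
position: [487.9, -7.6, 28.4]
eef_rot: [0.0, 0.994, 0.107, 0.0]
contact_force: [0.2, -0.6, -4.8]
width: 0.623
finger_force: 50.0
```

step_arm --pt "0 0 0 0.0002 0 0 0.045" --pt "0 0 0 0.0004 0.0001 0 0.045" --pt "0 0 0 0.0005 0.0001 0 0.045" --pt "0 0 0 0.0006 0.0001 0 0.045" --pt "0 0 0 0.0006 0.0001 0 0.045"

```text
clock: 20.55
position: [488.5, -7.5, 28.4]
eef_rot: [-0.0, 0.994, 0.107, 0.0]
contact_force: [-0.6, -0.2, -4.0]
width: 0.62
finger_force: 50.0
```

step_arm --pt "0 0 0 0.0002 0 0 0.045" --pt "0 0 0 0.0004 0.0001 0 0.045" --pt "0 0 0 0.0005 0.0001 0 0.045" --pt "0 0 0 0.0006 0.0001 0 0.045" --pt "0 0 0 0.0006 0.0001 0 0.045"

```text
clock: 20.97
position: [489.1, -7.4, 28.4]
eef_rot: [-0.0, 0.994, 0.107, -0.0]
contact_force: [-0.3, 0.2, -4.2]
width: 0.623
finger_force: 50.0
```

step_arm --pt "0 0 0 0.0001 0 0 0.045" --pt "0 0 0 0.0002 0.0001 0 0.045" --pt "0 0 0 0.0003 0.0001 0 0.045" --pt "0 0 0 0.0004 0.0001 0 0.045" --pt "0 0 0 0.0004 0.0001 0 0.045"

```text
clock: 21.38
position: [489.6, -7.2, 28.4]
eef_rot: [0.0, 0.994, 0.107, 0.0]
contact_force: [-0.1, 0.2, -4.4]
width: 0.622
finger_force: 50.0
```

step_arm --pt "0 0 0 0.0002 0 0 0.045" --pt "0 0 0 0.0004 0.0001 0 0.045" --pt "0 0 0 0.0005 0.0001 0 0.045" --pt "0 0 0 0.0006 0.0001 0 0.045" --pt "0 0 0 0.0006 0.0001 0 0.045"

```text
clock: 21.8
position: [490.1, -7.1, 28.4]
eef_rot: [-0.0, 0.994, 0.107, 0.0]
contact_force: [-0.4, 0.3, -4.7]
width: 0.621
finger_force: 50.0
```

step_arm --pt "0 0 0 0.0001 0 0 0.045" --pt "0 0 0 0.0002 0.0001 0 0.045" --pt "0 0 0 0.0003 0.0001 0 0.045" --pt "0 0 0 0.0004 0.0001 0 0.045" --pt "0 0 0 0.0004 0.0001 0 0.045"

```text
clock: 22.22
position: [490.5, -7.1, 28.4]
eef_rot: [0.0, 0.994, 0.107, -0.0]
contact_force: [-0.9, -1.1, -5.2]
width: 0.617
finger_force: 50.0
```

step_arm --pt "0 0 0 0.0002 0 0 0.045" --pt "0 0 0 0.0003 0.0001 0 0.045" --pt "0 0 0 0.0004 0.0001 0 0.045" --pt "0 0 0 0.0005 0.0001 0 0.045" --pt "0 0 0 0.0005 0.0001 0 0.045"

```text
clock: 22.63
position: [491.0, -7.0, 28.4]
eef_rot: [-0.0, 0.994, 0.107, 0.0]
contact_force: [-0.7, -0.4, -4.0]
width: 0.619
finger_force: 50.0
```

step_arm --pt "0 0 0 0.0001 0 0 0.045" --pt "0 0 0 0.0002 0.0001 0 0.045" --pt "0 0 0 0.0003 0.0001 0 0.045" --pt "0 0 0 0.0004 0.0001 0 0.045" --pt "0 0 0 0.0004 0.0001 0 0.045"

```text
clock: 23.05
position: [491.4, -6.9, 28.4]
eef_rot: [0.0, 0.994, 0.107, 0.0]
contact_force: [0.6, 0.2, -3.2]
width: 0.618
finger_force: 50.0
```

step_arm --pt "0 0 0 0.0002 0 0 0.045" --pt "0 0 0 0.0003 0.0001 0 0.045" --pt "0 0 0 0.0004 0.0001 0 0.045" --pt "0 0 0 0.0005 0.0001 0 0.045" --pt "0 0 0 0.0005 0.0001 0 0.045"

```text
clock: 23.47
position: [491.9, -6.7, 28.4]
eef_rot: [0.0, 0.994, 0.107, -0.0]
contact_force: [-0.7, -0.1, -4.2]
width: 0.622
finger_force: 50.0
```

step_arm --pt "0 0 0 0.0001 0 0 0.045" --pt "0 0 0 0.0002 0.0001 0 0.045" --pt "0 0 0 0.0003 0.0001 0 0.045" --pt "0 0 0 0.0005 0.0001 0 0.045" --pt "0 0 0 0.0005 0.0001 0 0.045"

```text
clock: 23.88
position: [492.4, -6.6, 28.4]
eef_rot: [-0.0, 0.994, 0.107, 0.0]
contact_force: [0.1, 0.3, -4.1]
width: 0.622
finger_force: 50.0
```

step_arm --pt "0 0 0 0.0002 0 0 0.045" --pt "0 0 0 0.0003 0.0001 0 0.045" --pt "0 0 0 0.0004 0.0001 0 0.045" --pt "0 0 0 0.0005 0.0001 0 0.045" --pt "0 0 0 0.0005 0.0001 0 0.045"

```text
clock: 24.3
position: [492.9, -6.6, 28.4]
eef_rot: [0.0, 0.994, 0.107, 0.0]
contact_force: [-0.2, -0.4, -4.1]
width: 0.621
finger_force: 50.0
```

step_arm --pt "0 0 0 0.0001 0 0 0.045" --pt "0 0 0 0.0002 0.0001 0 0.045" --pt "0 0 0 0.0003 0.0001 0 0.045" --pt "0 0 0 0.0005 0.0001 0 0.045" --pt "0 0 0 0.0005 0.0001 0 0.045"

```text
clock: 24.72
position: [493.1, -6.6, 28.3]
eef_rot: [0.0, 0.994, 0.107, -0.0]
contact_force: [-0.8, 0.5, -4.1]
width: 0.62
finger_force: 50.1
```

step_arm --pt "0 0 0 0.0001 0 0 0.045" --pt "0 0 0 0.0002 0 0 0.045" --pt "0 0 0 0.0003 0.0001 0 0.045" --pt "0 0 0 0.0003 0.0001 0 0.045" --pt "0 0 0 0.0003 0.0001 0 0.045"

```text
clock: 25.13
position: [493.2, -6.5, 28.3]
eef_rot: [0.0, 0.994, 0.107, -0.0]
contact_force: [-3.1, 0.1, -2.8]
width: 0.622
finger_force: 50.2
```

Stop contact: 3 N along x with no further travel. I'll lower the 0.3 mm to the floor and press slightly more.

step_arm --pt "0 0 0 0 0 -0.0002 0.045" --pt "0 0 0 0 0 -0.0004 0.045" --pt "0 0 0 0.0001 0 -0.0005 0.045" --pt "0 0 0 0.0002 0 -0.0005 0.045" --pt "0 0 0 0.0002 0 -0.0005 0.045"

```text
clock: 25.55
position: [493.2, -6.5, 28.1]
eef_rot: [0.0, 0.994, 0.107, -0.001]
contact_force: [-5.9, -0.5, 3.9]
width: 0.623
finger_force: 51.1
```

step_arm --pt "0 0 0 0 0 0 0.056" --pt "0 0 0 0 0 0 0.06" --pt "0 0 0 0 0 0 0.066" --pt "0 0 0 0 0 0 0.072" --pt "0 0 0 0 0 0 0.078"

```text
clock: 25.97
position: [494.6, -6.2, 28.1]
eef_rot: [-0.0, 0.994, 0.107, 0.001]
contact_force: [0.6, 0.5, 0.2]
width: 0.906
finger_force: 0.0
```

step_arm --pt "0 0 0 0 0 0.005 0.08" --pt "0 0 0 0 0 0.015 0.08" --pt "0 0 0 0 0 0.035 0.08" --pt "0 0 0 0 0 0.065 0.08" --pt "0 0 0 0 0 0.1 0.08"

```text
clock: 26.38
position: [492.7, -6.3, 128.7]
eef_rot: [-0.0, 0.994, 0.107, -0.001]
contact_force: [-0.0, -1.2, -0.5]
width: 0.939
finger_force: 0.0
```

step_arm --pt "0 0 0 0 -0.03 0.02 0.08" --pt "0 0 0 0 -0.06 0.04 0.08" --pt "0 0 0 0 -0.09 0.05 0.08" --pt "0 0 0 0 -0.12 0.05 0.08" --pt "0 0 0 0 -0.15 0.05 0.08"

```text
clock: 26.8
position: [494.4, -157.9, 180.2]
eef_rot: [0.001, 0.994, 0.107, 0.002]
contact_force: [0.1, -0.7, -0.8]
width: 0.936
finger_force: 0.0
```

step_arm --pt "0 0 0 -0.01 -0.03 0 0.08" --pt "0 0 0 -0.02 -0.06 0 0.08" --pt "0 0 0 -0.03 -0.09 0 0.08" --pt "0 0 0 -0.03 -0.1 0 0.08" --pt "0 0 0 -0.03 -0.1 0 0.08"

```text
clock: 27.22
position: [462.9, -259.8, 178.7]
eef_rot: [0.001, 0.995, 0.104, 0.0]
contact_force: [-0.1, 0.6, -0.1]
width: 0.938
finger_force: 0.0
```

```bash
python3 - <<'E'
import cv2
from h import bot
a=bot.camera("scene")[:,:,::-1];b=bot.camera("top")[:,:,::-1]
f=lambda a,x,y,w,h,s:cv2.resize(a[y:y+h,x:x+w],None,fx=s,fy=s,interpolation=cv2.INTER_CUBIC)
l=f(a,290,215,80,100,6);r=cv2.vconcat([f(b,300,205,50,60,6)[:360],f(a,210,300,150,120,2)])
cv2.imwrite("pics/c8.png",cv2.hconcat([l,r]))
E
```

```text
(no output)
```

View pics/c8.png

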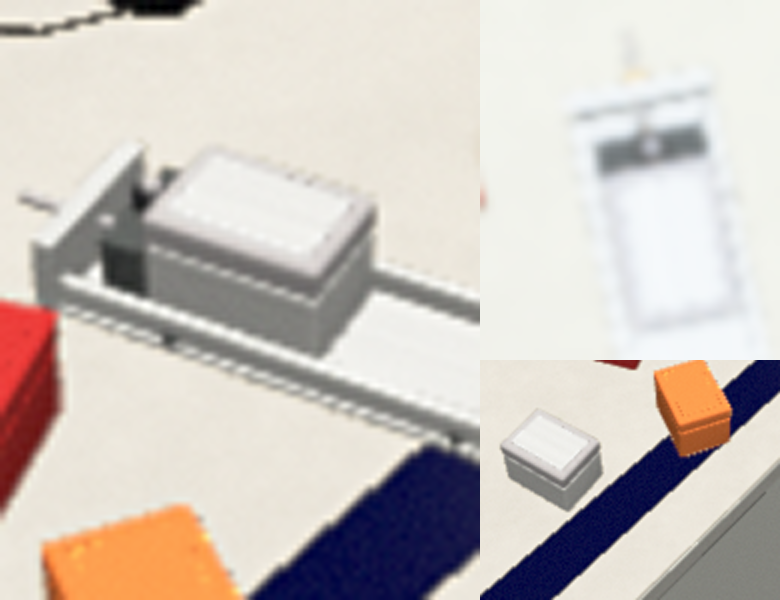

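The heavy tin stands flat in the channel against the stop, with no gap visible at scene crop (148,250) or in the top view at (650,165). The light tin is upright on the worktop.

```bash
python3 -c "
from bench import bot
print(bot.job_done())"
```

```text
the job is handed in; nothing more can be done
None
```

The job is handed in: the right tin was the heavier (about 4.7 N against 1.3 N) and now stands in the rail against the stop, final push about 6 N, with no gap visible, so the pin should be in (not read directly); the lighter left tin is back upright on the worktop, though it met it with a brief 38 N wrist reading when I set it down.

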